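# Clear broken vials from the reader carrier and index it on

### The arm

A 6-joint arm with a two-finger parallel gripper is mounted at the origin on the work surface. World frame = base frame: x ahead of the robot, y to its left, z up, the work surface at z = 0. Lengths are in m, angles in rad, forces in N, time in s.
With the tool pointing down it reaches from about 0.275 to 0.975 m from the base axis. Payload 8.4 kg.
Tool frame: the origin (TCP) lies midway between the tips of the shut fingers; the grasp point (between the pads) lies 19 mm behind it (manip.tcp_to_grasp is the y of the grasp point in the tool frame, in m); y points along the fingers, z is the direction in which the jaws open and shut, and the axes are right-handed (so a half turn about y gives the same grasp; the last joint's range is limited). The gripper opens to 92 mm and grips with 3 to 60 N. Pads are 20 mm wide; open, the fingers measure 128 mm over their backs; the gripper's body (75 mm by 189 mm) begins 69 mm behind the grasp point.
Start: joints at [-1.113, 0.353, 1.633, -0, 1.155, -0.002], TCP at [0.277, -0.56, 0.215] pointing down, gripper open.
Joint ranges: [-2.63, 2.63], [-0.92, 2.1], [0.06, 2.66], [-1.3, 4.44], [0, 2.69], [-3.02, 3.02]. Speed limits (rad/s): [2.22, 2.22, 2.79, 3.14, 3.14, 3.14].

### API

Orientations are given as a rotation vector (axis times angle).
In Python, from bench import manip gives the robot as it stands.
- The arm moves only by the tool jog_arm, never from a script. Its argument "series" is a list of rows, each a list of 6 numbers: the shift along the world's x, y, z in m, then the turn, a rotation vector about the world's x, y, z in rad. A call has 1 to 5 rows; each row shifts and turns the pose as measured when the row begins; what a row does not reach is not made up. A row lasts 1/12 s, in which the tool goes at most 41.7 mm and 7.16 degrees, less where a joint would pass 70% of its speed; a pose out of reach is approached as far as the arm can. A call with a gripper value outside its range is refused whole. "claw" is the opening, from 0 (shut) to 1 (fully open), set as the call begins (left out, the last holds). The fingers move at their own pace and stop on an object; "squeeze" is the grip in N (left out, the last holds). Time passes only in rows, so rows that do not move let the fingers close. It gives the time, the measured TCP pose, the force and the opening at its end, in the units of the state.
- manip.state(): the state, without advancing time (a new reading comes with each control period).
- manip.camera(name): name is "scene" or "top" or "wrist"; returns a dict with "color" (384x512x3 uint8, blue, green, red), "fx", "fy", "cx", "cy" (pixels), "D" ([k1, k2, p1, p2, k3] as OpenCV has them; the pictures are not rectified), "R" (3x3) and "t" (3): a world point X has camera coordinates R X + t. Camera axes: x right, y down, z forward; pixel columns grow to the right and rows downward; lengths in m; the calibration is good to about 2 mm. A picture is of the moment at which its call begins. There is no depth.
- manip.finish_job(): hands the job in, once; it reports no verdict.
Trained networks look in the newest picture that a camera, given by its name, has taken for a name from the list of things; names that differ only in an ending like _2 or _b are one class to them, and where a whole thing is asked for, a point or a joint stands for the part that bears it (a point fixed in the world has none). Each returns a list of dicts, best first, with "p" (0 to 1); they miss things now and then, are a little off and sometimes report something else, mostly with a low value. They report only what shows in the picture. A call takes as long as a camera call.
- manip.boxes_of(camera, name): "xyz" ([x, y, z] in m, in the coordinates of the camera as it stood for that picture, good to about 4 mm: the middle of the surface that is visible of it).
- manip.place_of(camera, name): "xyz" ([x, y, z] in m, in the coordinates of the camera as it stood for that picture, good to about 4 mm: a listed point, or the origin of a listed thing).
The state is a dict: "t": time; "joint_pos": joint angles; "qd": joint speeds; "tau": joint torques, N m; "eef_pos": TCP position; "ee_rot": TCP orientation; "ft_force": force on the tool from outside, world axes, zero at the start; "wrist_torque": the same for the moment, N m; "finger_gap": opening from 0.0 (shut) to 1.0 (fully open).
Only numpy, scipy, OpenCV 4.12 (cv2) and the standard library are available. Lean on these libraries where they do the work, as an engineer would, in place of code of your own. Each camera call takes 0.05 s, during which the arm holds its last target. There are 200 camera calls.

### The job

Two of the four amber vials in the carrier on the rail have broken necks: pick them out and post each one through the sprung white flap of the yellow sharps bin, holding the flap pushed in until the glass has dropped clear inside, so that the flap shuts behind it. When both are in the bin, slide the carrier along its rail by one stop, towards the code reader, so that it clicks home with its leading pocket in front of the reader. Leave the intact vials standing in their pockets and everything else on the bench where it is.

Things in the scene. Friction and masses are not known exactly. Their poses are not given: they have to be found in the camera images.
- rail: Rail slide fixed to the bench. Origin on the bench under the rail's centre line; y along the rail towards the next stop, z up. Base plate 90 mm wide (x), y from -190 to +265 mm; end stops 40 mm high. The row of vials is on the centre line, x = 0, with free space for fingers on both sides above the deck. Code reader with red window: box at x 90 to 142, y 52 to 108, 58 to 105 mm above the bench.
- carrier (a joint): Travel (m) of the white, blue-edged carrier along the rail's +y: 0 at the start, stops every 0.048, the next one at 0.048 (leading pocket in front of the reader). A sprung ball clicks in at each stop: about 6 N to push out, 1.5 N between; it centres itself from within 3 mm. Carrier 52 mm (x) by 230 mm (y), deck 48 mm above the bench, four round pockets in a row at 48 mm pitch.
- handle (a point): Upright black handle post at the trailing end of the carrier, 46 mm behind the last pocket: round, 16 mm in diameter, from the deck (22 mm below this point) to 18 mm above this point. Can be pinched from any side or pushed. Point: on its axis, 70 mm above the bench. It moves with the carrier; axes as the rail's.
- broken_1_c (a point): Amber glass vial with its neck broken off: no cap, jagged rim. 28 mm in diameter, sound wall to 58 mm, shards to 68 mm on one side above its underside; 20 to 40 g. Stands upright in a carrier pocket, 15 mm deep in it, 43 mm of sound wall above the deck. Point: on the axis, 29 mm above its underside, 14 mm above the deck; grip 20 to 40 mm above the deck so that the fingertips clear it.
- broken_2_c (a point): Amber glass vial with its neck broken off: no cap, jagged rim. 28 mm in diameter, sound wall to 58 mm, shards to 68 mm on one side above its underside; 20 to 40 g. Stands upright in a carrier pocket, 15 mm deep in it, 43 mm of sound wall above the deck. Point: on the axis, 29 mm above its underside, 14 mm above the deck; grip 20 to 40 mm above the deck so that the fingertips clear it. The second of the two.
- intact_1_c (a point): Intact vial, bystander: amber glass 28 mm in diameter with a paper label and a white screw cap, 82 mm tall, standing upright in a pocket of the carrier. Point: on the axis, 41 mm above its underside; z along the axis. It stays in its pocket.
- intact_2_c (a point): Intact vial, bystander: amber glass 28 mm in diameter with a paper label and a white screw cap, 82 mm tall, standing upright in a pocket of the carrier. Point: on the axis, 41 mm above its underside; z along the axis. It stays in its pocket.
- slot (a point): Slot in the red lid of the yellow sharps bin, fixed to the bench: bin 170 mm (x) by 200 mm (y), hollow, floor 4 mm above the bench. Slot 84 mm (x) by 144 mm (y) with a 6 mm high collar round it. Point: centre of the slot at the lid's top face, 156 mm above the bench; x across the slot, away from the flap's hinge; y along the hinge; z up; turns with the bin.
- flap (a joint): Angle (rad) of the white sprung flap in the slot: 0 shut, grows as it is pushed down into the bin, to 1.45; springs shut when let go (0.08 N m shut, 0.2 wide open), bears a vial's weight. 80 mm (x) by 140 mm (y), hinged at the slot's -x edge, 40 mm from its centre. A vial pressed on it opens it; fingertips about 45 mm below the lid and 35 mm from the hinge hold it open while the vial drops past its free edge.
- slide_box_c (a point): Bystander: open blue plastic slide box lying flat, 185 by 205 mm, about 20 mm high. Point: in its slotted half (the one with slides), 47 mm off the fold and 42 mm from the end, on the bench.
- slide_tray: Bystander: cardboard tray with six stained glass slides, 195 by 95 by 9 mm. Origin: centre of its underside.
- oil_bottle: Bystander: small amber bottle with black cap, 32 mm in diameter, 65 mm tall. Origin: centre of its underside.
- petri_dishes: Bystander: stack of three clear petri dishes, 90 mm in diameter, 45 mm tall. Origin: centre of its underside.
- mouse: Bystander: black computer mouse, 60 by 105 by 30 mm. Origin: centre of its underside.
- marker: Bystander: white marker pen with blue cap lying flat, 115 mm long, 13 mm thick. Origin: centre of its underside.

How it is judged:
By the outcome, as a careful person would: the job done as asked, in the order asked, and still so for the second after the job is handed in, with the robot touching nothing.
It also fails if it takes over 72 s, if anything falls off the work surface, if the arm or the gripper's body presses on something with over 40 N, if the wrist force passes 120 N, or if a joint passes its speed limit or range.

## Working session

There is one attempt and no reset: what is moved stays moved. The work goes in short steps, Python scripts to look and compute and a tool call to move; the robot and the scene stay as the last step left them, time stands still between calls to the robot, and variables do not carry over. Pictures are saved under pics/ and viewed, about 8 in all and at most 12, crops included, and the job is handed in when it is done.

Besides the shell and the picture viewer there is one more tool, called after ">>>" as name(argument=value, ...), one argument or row to a line, values as JSON. jog_arm: Moves the arm, as the interface text tells. Its arguments: {"type":"object","properties":{"series":{"type":"array"},"claw":{"type":"number"},"squeeze":{"type":"number"}},"required":["series"]}

```bash
mkdir -p pics
cat > h.py <<'E'
import numpy as np, cv2
from bench import manip
np.set_printoptions(precision=4,suppress=True)
def find(cam,names,c=None,fn='place_of'):
    c=c or manip.camera(cam); R=np.array(c['R']);t=np.array(c['t'])
    for n in names:
        for d in getattr(manip,fn)(cam,n)[:4]:
            print(cam,n,round(d['p'],2),R.T@(np.array(d['xyz'])-t),{k:v for k,v in d.items() if k not in('p','xyz')} or '')
    return c
E
python3 - <<'E'
from h import *
N=['rail','handle','broken_1_c','intact_1_c','slot','slide_box_c','oil_bottle','petri_dishes','mouse','marker','slide_tray']
a=find('top',N);b=find('scene',N)
cv2.imwrite('pics/top.png',a['color']);cv2.imwrite('pics/scene.png',b['color'])
s=manip.state();print(s,manip.tcp_to_grasp)
E
```

```text
top rail 0.69 [0.5113 0.2245 0.0014] 
top handle 0.66 [0.5306 0.0726 0.0702] 
top broken_1_c 0.57 [0.5112 0.2099 0.0612] 
top broken_1_c 0.24 [0.5128 0.2263 0.0024] 
top intact_1_c 0.58 [0.5241 0.1187 0.0755] 
top slot 0.74 [ 0.4836 -0.2136  0.1524] 
top slide_box_c 0.83 [ 0.2892 -0.3143  0.0013] 
top oil_bottle 0.75 [0.5093 0.2616 0.0707] 
top oil_bottle 0.62 [0.7619 0.083  0.0006] 
top petri_dishes 0.68 [ 0.7752 -0.0241 -0.0006] 
top petri_dishes 0.17 [0.5268 0.1152 0.0772] 
top mouse 0.85 [ 0.3425 -0.4401 -0.0036] 
top mouse 0.38 [ 0.4829 -0.2105  0.1527] 
top marker 0.66 [ 0.3329  0.4271 -0.0012] 
top slide_tray 0.83 [ 0.2959  0.2689 -0.0001] 
top slide_tray 0.65 [0.5078 0.2584 0.0739] 
scene handle 0.81 [0.5271 0.069  0.0697] 
scene handle 0.48 [0.5088 0.2227 0.0012] 
scene broken_1_c 0.61 [0.5056 0.2047 0.0591] 
scene intact_1_c 0.59 [0.5213 0.1157 0.0775] 
scene intact_1_c 0.23 [0.5107 0.2055 0.0615] 
scene slot 0.93 [ 0.4797 -0.2155  0.1551] 
scene slot 0.74 [ 0.768  -0.0272 -0.0013] 
scene slide_box_c 0.78 [ 0.2851 -0.3151 -0.0007] 
scene slide_box_c 0.69 [ 0.4794 -0.2163  0.1543] 
scene slide_box_c 0.4 [0.5114 0.2258 0.001 ] 
scene oil_bottle 0.54 [0.7584 0.08   0.0012] 
scene petri_dishes 0.78 [ 0.7668 -0.0262  0.0022] 
scene mouse 0.62 [ 0.3417 -0.4398 -0.0013] 
scene marker 0.55 [0.3263 0.4229 0.0012] 
scene slide_tray 0.8 [0.2885 0.2593 0.0006] 
{'t': 1.2, 'joint_pos': array([-1.1134,  0.353 ,  1.6334, -0.    ,  1.1552, -0.0024]), 'qd': array([ 0.0018,  0.0001,  0.0029,  0.0009, -0.0007,  0.0008]), 'tau': array([  0.001 , -59.3756, -33.4577,   0.0701,   0.0157,   0.    ]), 'eef_pos': array([ 0.2773, -0.5601,  0.2146]), 'ee_rot': array([-0.4601,  1.9659, -1.9658]), 'ft_force': array([-0.5466,  0.6083, -0.1437]), 'wrist_torque': array([ 0.0064,  0.0186, -0.0271]), 'finger_gap': 0.9952271461673372} -0.0187
```

View pics/top.png

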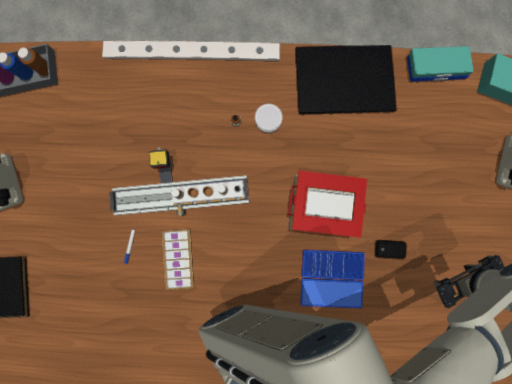

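View pics/scene.png

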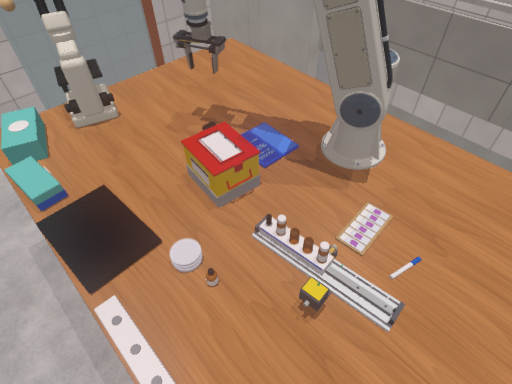

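Top: the rail runs (113,201)-(247,189), with the reader at (160,158) and the bin slot at (330,204). Scene: from the handle, the order is intact, broken, broken, intact. I'll zoom in for the hinge side and the yaw of each.

Run:
```python
from h import *
a=manip.camera('top');b=manip.camera('scene')
A=a['color'][140:245,105:255];B=a['color'][165:240,280:375];C=b['color'][115:215,175:275];D=b['color'][200:315,240:400]
r=lambda i:cv2.resize(i,(400,300),interpolation=cv2.INTER_CUBIC)
cv2.imwrite('pics/crops.png',np.vstack([np.hstack([r(A),r(B)]),np.hstack([r(C),r(D)])]))
# flap outline in top -> lid plane z=.156
im=a['color'][170:240,290:370].astype(int)
m=(im.min(2)>170).astype(np.uint8); n,l,st,_=cv2.connectedComponentsWithStats(m);k=1+np.argmax(st[1:,4])
pts=np.argwhere(l==k)[:,::-1]+[290,170]
def toworld(px,c,z):
    K=np.array([[c['fx'],0,c['cx']],[0,c['fy'],c['cy']],[0,0,1]])
    u=cv2.undistortPoints(np.array(px,float).reshape(-1,1,2),K,np.array(c['D'])).reshape(-1,2)
    R=np.array(c['R']);o=-R.T@np.array(c['t']);d=np.c_[u,np.ones(len(u))]@R
    return o+d*((z-o[2])/d[:,2])[:,None]
rect=cv2.minAreaRect(pts.astype(np.float32));print(rect);w=toworld(cv2.boxPoints(rect),a,.156);print(w)
print('rail ends',toworld([[112,203],[247.5,190]],a,.03))
s=manip.state();print(cv2.Rodrigues(s['ee_rot'])[0])
for n in ['flap','carrier','handle']: find('top',[n],a,'boxes_of')
```

```text
((329.5870361328125, 203.51022338867188), (45.68492889404297, 24.94560432434082), 6.709836959838867)
[[ 0.4517 -0.1403  0.156 ]
 [ 0.5258 -0.1478  0.156 ]
 [ 0.5132 -0.2847  0.156 ]
 [ 0.4388 -0.2765  0.156 ]]
rail ends [[0.4724 0.4851 0.03  ]
 [0.5268 0.0371 0.03  ]]
[[-0.8962  0.      0.4437]
 [-0.4437  0.     -0.8962]
 [-0.     -1.     -0.    ]]
top flap 0.83 [ 0.4779 -0.2067  0.1531] 
top flap 0.66 [0.5116 0.3009 0.0134] 
top carrier 0.83 [0.5101 0.1486 0.0483] 
top carrier 0.25 [0.5159 0.1603 0.0493] 
top handle 0.89 [0.5168 0.1526 0.0473]
```

View pics/crops.png

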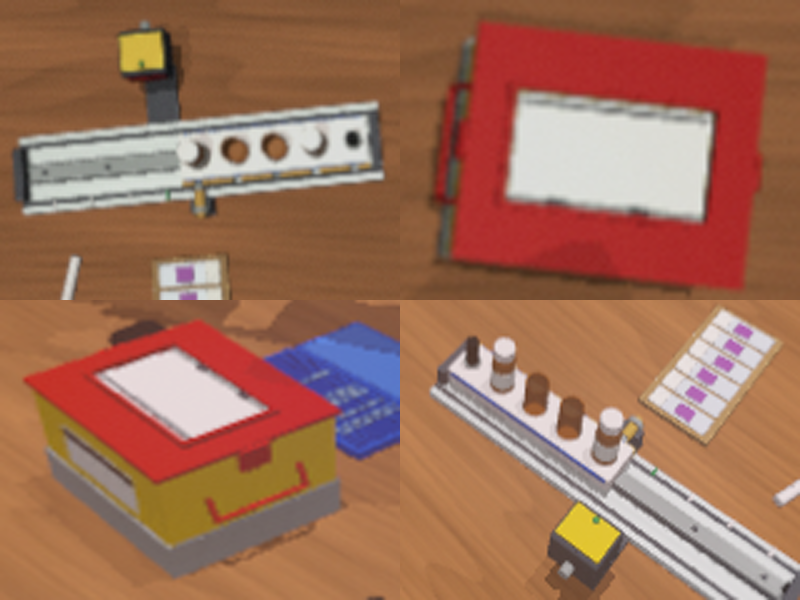

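Crops: the hinge knuckles are on the slot's robot-side edge (545,200)-(640,212), so slot +x is about world +x, yaw -0.1. The index plunger is on the rail's near side by the leading pocket. Next I'll fly to above the nearer broken vial.

>>> jog_arm(
  series=[
    [0.012,0.036,0.004,0,0,0.0615],
    [0.012,0.036,0.004,0,0,0.0615],
    [0.012,0.036,0.002,0,0,0.0615],
    [0.012,0.036,0,0,0,0.0615],
    [0.012,0.036,0,0,0,0.0615],
  ],
  claw=0.65,
  squeeze=12,
)

```text
t: 1.87
eef_pos: [0.3365, -0.3805, 0.2241]
ee_rot: [-0.718, 1.766, -1.773]
ft_force: [1.5, 0.7, -0.5]
finger_gap: 0.667
```

>>> jog_arm(
  series=[
    [0.012,0.036,0,0,0,0.0615],
    [0.012,0.036,0,0,0,0.0615],
    [0.012,0.036,0,0,0,0.0615],
    [0.012,0.036,0,0,0,0.0615],
    [0.012,0.036,0,0,0,0.0615],
  ],
)

```text
t: 2.28
eef_pos: [0.3974, -0.1921, 0.2252]
ee_rot: [-0.94, 1.547, -1.558]
ft_force: [1.1, -0.6, -0.6]
finger_gap: 0.648
```

>>> jog_arm(
  series=[
    [0.012,0.036,0,0,0,0.0615],
    [0.012,0.036,0,0,0,0.0615],
    [0.012,0.036,0,0,0,0.0615],
    [0.012,0.036,0,0,0,0.0615],
    [0.012,0.036,0,0,0,0.0615],
  ],
)

```text
t: 2.7
eef_pos: [0.4588, -0.0028, 0.227]
ee_rot: [-1.124, 1.314, -1.33]
ft_force: [1.3, -0.4, -0.0]
finger_gap: 0.654
```

>>> jog_arm(
  series=[
    [0.012,0.036,0,0,0,0.0615],
    [0.012,0.036,0,0,0,0.0615],
    [0.012,0.036,0,0,0,0.0615],
    [0.012,0.036,0,0,0,0.0615],
    [0,0,0,0,0,0],
  ],
)

```text
t: 3.12
eef_pos: [0.5098, 0.1554, 0.2286]
ee_rot: [-1.245, 1.117, -1.134]
ft_force: [0.3, -0.9, -0.1]
finger_gap: 0.65
```

```bash
cat >> h.py <<'E'
def st():
    s=manip.state();R=cv2.Rodrigues(np.array(s['ee_rot']))[0]
    print('t',round(s['t'],2),'p',s['eef_pos'],'jaw',round(np.arctan2(R[1,2],R[0,2]),4),'down',R[:,1],'F',s['ft_force'],'gap',round(s['finger_gap'],3),'q',s['joint_pos'])
E
python3 - <<'E'
from h import *
st();c=find('wrist',['broken_1_c','intact_1_c','handle','rail'])
cv2.imwrite('pics/w1.png',c['color'])
find('top',['broken_1_c','intact_1_c','handle']);find('scene',['broken_1_c','intact_1_c','handle'])
E
```

```text
t 3.12 p [0.5098 0.1554 0.2286] jaw 0.11 down [ 0.0164  0.0035 -0.9999] F [ 0.3145 -0.904  -0.0861] gap 0.65 q [ 0.294   0.1863  1.8267 -0.0016  1.112   0.1847]
wrist broken_1_c 0.88 [0.5081 0.2104 0.0633] 
wrist intact_1_c 0.85 [0.517  0.1146 0.0755] 
wrist intact_1_c 0.16 [0.5247 0.0722 0.0724] 
wrist handle 0.95 [0.5226 0.0734 0.0725] 
wrist rail 0.61 [ 0.5071  0.2261 -0.0008] 
top intact_1_c 0.52 [0.5252 0.1175 0.076 ] 
top handle 0.6 [0.5274 0.0731 0.0685] 
scene broken_1_c 0.45 [0.5085 0.2072 0.0632] 
scene intact_1_c 0.43 [0.523  0.1123 0.0735] 
scene handle 0.6 [0.5258 0.0705 0.0659]
```

View pics/w1.png

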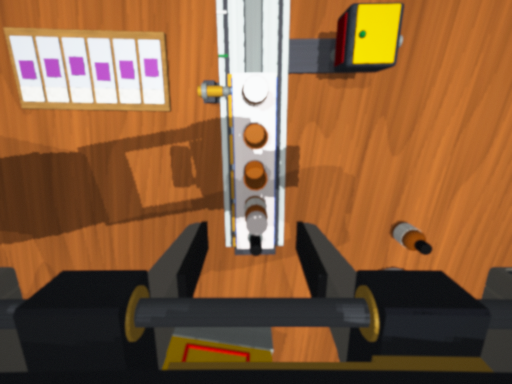

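The wrist view shows the rail vertical in the image, broken rims at about (255,134) and (255,174), and handle and row between the fingers. I'll locate the rims by pixel.

```bash
cat >> h.py <<'E'
def toworld(px,c,z):
    K=np.array([[c['fx'],0,c['cx']],[0,c['fy'],c['cy']],[0,0,1]])
    u=cv2.undistortPoints(np.array(px,float).reshape(-1,1,2),K,np.array(c['D'])).reshape(-1,2)
    R=np.array(c['R']);o=-R.T@np.array(c['t']);d=np.c_[u,np.ones(len(u))]@R
    return o+d*((z-o[2])/d[:,2])[:,None]
E
python3 - <<'E'
from h import *
c=manip.camera('wrist');g=c['color'][105:195,215:300]
hsv=cv2.cvtColor(g,cv2.COLOR_BGR2HSV)
m=((hsv[...,1]>110)&(hsv[...,0]<20)).astype(np.uint8);m[:, :18]=0;m[:,62:]=0
n,l,s,ce=cv2.connectedComponentsWithStats(m)
for i in range(1,n):
    if s[i,4]>60:
        x,y,w,h,_=s[i]; print([x+215,y+105,w,h], toworld([[x+215+w/2-.5,y+105+w/2-.5]],c,.091))
print('edges of rail',toworld([[218,20],[290,20],[226,240],[284,240]],c,.03))
K=g.copy();G=cv2.resize(g,None,fx=6,fy=6,interpolation=cv2.INTER_CUBIC);cv2.imwrite('pics/w1z.png',G)
print(-np.array(c['R']).T@np.array(c['t']))
E
```

```text
[np.int32(246), np.int32(118), np.int32(24), np.int32(25)] [[0.5099 0.2124 0.091 ]]
[np.int32(246), np.int32(156), np.int32(24), np.int32(29)] [[0.5145 0.1705 0.091 ]]
edges of rail [[0.4528 0.3288 0.03  ]
 [0.537  0.3378 0.03  ]
 [0.4834 0.0466 0.03  ]
 [0.5687 0.0547 0.03  ]]
[0.497  0.2282 0.3975]
```

View pics/w1z.png

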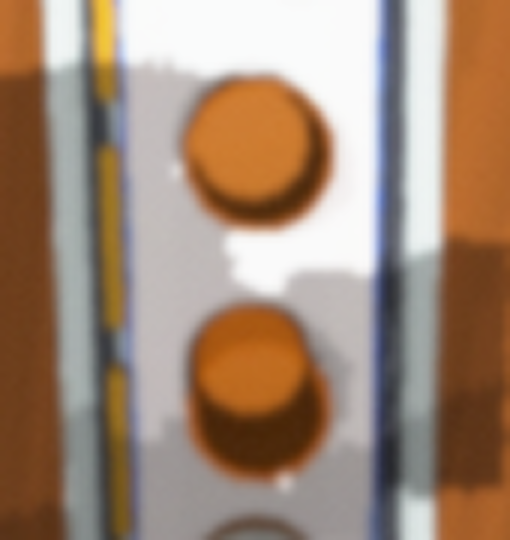

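>>> jog_arm(
  series=[
    [0.005,0.009,-0.01,-0.0035,0.0164,0],
    [0,0,-0.035,0,0,0],
    [0,0,-0.035,0,0,0],
    [0,0,-0.035,0,0,0],
    [0,0,0,0,0,0],
  ],
)

```text
t: 4.23
eef_pos: [0.5157, 0.1592, 0.1133]
ee_rot: [-1.251, 1.129, -1.137]
ft_force: [-1.4, 0.2, -0.9]
finger_gap: 0.651
```

Run:
```python
from h import *
st();c=find('wrist',['broken_1_c','intact_1_c'])
cv2.imwrite('pics/w2.png',c['color'])
```

```text
t 4.23 p [0.5157 0.1592 0.1133] jaw 0.1016 down [ 0.0063  0.     -1.    ] F [-1.3607  0.1512 -0.8809] gap 0.651 q [ 0.2979  0.3416  1.9101 -0.0023  0.8838  0.1978]
wrist broken_1_c 0.71 [0.5106 0.2107 0.0634] 
wrist intact_1_c 0.35 [0.5082 0.261  0.0692]
```

View pics/w2.png

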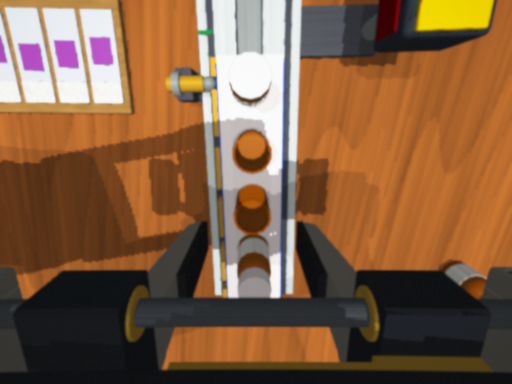

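Run:
```python
from h import *
c=manip.camera('wrist')
print(toworld([[252.5,213.5],[252,154]],c,.091), toworld([[250,79]],c,.115))
```

```text
[[0.5205 0.1659 0.091 ]
 [0.5155 0.2116 0.091 ]] [[0.509  0.2588 0.115 ]]
```

>>> jog_arm(
  series=[
    [0.002,0.007,-0.01,0,0.006,0.01],
    [0,0,-0.024,0,0,0],
    [0,0,-0.022,0,0,0],
    [0,0,0,0,0,0],
  ],
)

```text
t: 4.77
eef_pos: [0.53, 0.1713, 0.0711]
ee_rot: [-1.236, 1.11, -1.133]
ft_force: [-1.1, -0.5, -0.3]
finger_gap: 0.647
```

>>> jog_arm(
  series=[
    [0,0,0,0,0,0],
    [0,0,0,0,0,0],
    [0,0,0,0,0,0],
    [0,0,0,0,0,0],
    [0,0,0,0,0,0],
  ],
  claw=0.15,
)

```text
t: 5.18
eef_pos: [0.5266, 0.1717, 0.0764]
ee_rot: [-1.242, 1.115, -1.129]
ft_force: [-3.2, -0.8, -3.6]
finger_gap: 0.337
```

>>> jog_arm(
  series=[
    [0,0,0,0,0,0],
    [0,0,0,0,0,0],
    [0,0,0,0,0,0],
  ],
  claw=0.65,
)

```text
t: 5.43
eef_pos: [0.5284, 0.1725, 0.08]
ee_rot: [-1.238, 1.112, -1.13]
ft_force: [0.2, 0.4, 0.7]
finger_gap: 0.535
```

Run:
```python
from h import *
st();c=find('wrist',['broken_1_c','intact_1_c'])
st()
cv2.imwrite('pics/w3.png',c['color'])
```

```text
t 5.43 p [0.5284 0.1725 0.08  ] jaw 0.1138 down [ 0.0225  0.0092 -0.9997] F [0.191  0.4367 0.6719] gap 0.535 q [0.3116 0.4026 1.911  0.0026 0.8038 0.1959]
wrist broken_1_c 0.76 [0.5099 0.2109 0.0652] 
wrist intact_1_c 0.57 [0.5196 0.1115 0.0726] 
t 5.58 p [0.5281 0.1723 0.0795] jaw 0.1137 down [ 0.0217  0.009  -0.9997] F [-0.2228 -0.2065  0.4174] gap 0.645 q [0.3115 0.4033 1.9113 0.0026 0.8036 0.196 ]
```

View pics/w3.png

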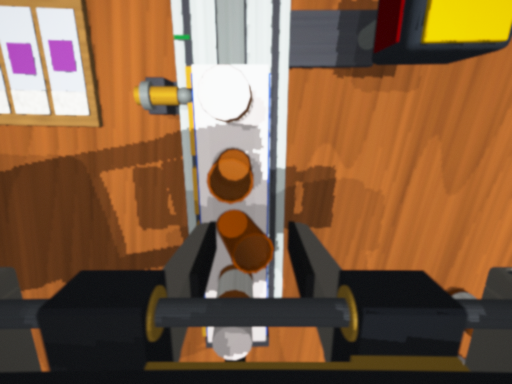

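Run:
```python
from h import *
c=manip.camera('wrist');st()
print(toworld([[250,248],[231,176]],c,.091), toworld([[233,224],[235,165]],c,.035),toworld([[235,165],[225,93]],c,.115))
g=c['color'][130:330,170:310];cv2.imwrite('pics/w4.png',cv2.resize(g,None,fx=3,fy=3,interpolation=cv2.INTER_CUBIC))
```

```text
t 5.63 p [0.5278 0.1722 0.0792] jaw 0.1137 down [ 0.0211  0.0088 -0.9997] F [-0.6219 -0.6159 -0.0519] gap 0.647 q [0.3115 0.4036 1.9116 0.0026 0.8036 0.1959]
[[0.527  0.169  0.091 ]
 [0.5106 0.2145 0.091 ]] [[0.5145 0.1611 0.035 ]
 [0.5113 0.2113 0.035 ]] [[0.5127 0.2256 0.115 ]
 [0.5049 0.2585 0.115 ]]
```

View pics/w4.png

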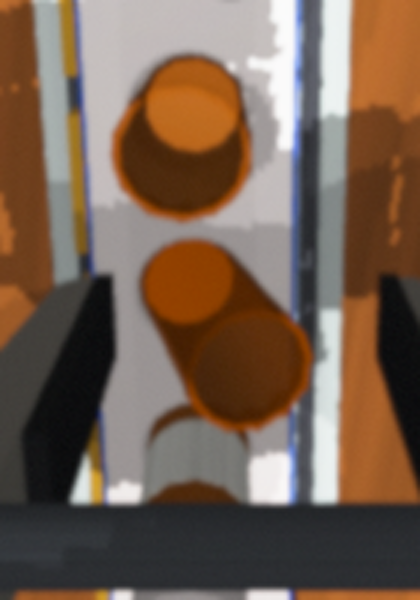

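>>> jog_arm(
  series=[
    [-0.006,-0.004,-0.003,0,0.01,0],
    [-0.004,-0.003,-0.005,0,0.005,0],
    [-0.002,0,-0.006,0,0.003,0],
    [0,0,-0.004,0,0,0],
    [0,0,0,0,0,0],
  ],
)

```text
t: 6.05
eef_pos: [0.5143, 0.1642, 0.0591]
ee_rot: [-1.253, 1.128, -1.12]
ft_force: [0.0, 0.7, 0.8]
finger_gap: 0.649
```

```bash
python3 -c "
from h import *
st()"
```

```text
t 6.05 p [0.5143 0.1642 0.0591] jaw 0.1134 down [ 0.0008  0.0087 -1.    ] F [0.0217 0.6753 0.8302] gap 0.649 q [0.3008 0.4239 1.9403 0.0115 0.7741 0.1792]
```

>>> jog_arm(
  series=[
    [0.001,0.001,-0.001,0,0,0],
    [0,0,0,0,0,0],
    [0,0,0,0,0,0],
  ],
  claw=0.38,
)

```text
t: 6.3
eef_pos: [0.5151, 0.1652, 0.0571]
ee_rot: [-1.255, 1.129, -1.119]
ft_force: [-0.3, 0.0, 1.0]
finger_gap: 0.457
```

```bash
python3 -c "
from h import *
st()"
```

```text
t 6.3 p [0.5151 0.1652 0.0571] jaw 0.1133 down [-0.0005  0.0083 -1.    ] F [-0.3159  0.0335  1.0142] gap 0.457 q [0.3022 0.4288 1.9381 0.0115 0.7727 0.1807]
```

>>> jog_arm(
  series=[
    [0,0,0,0,0,0],
    [0,0,0,0,0,0],
    [0,0,0,0,0,0],
    [0,0,0,0,0,0],
  ],
  claw=0.1,
  squeeze=15,
)

```text
t: 6.63
eef_pos: [0.5156, 0.1655, 0.0575]
ee_rot: [-1.254, 1.129, -1.119]
ft_force: [0.2, -0.1, -0.5]
finger_gap: 0.3
```

Run:
```python
from h import *
st();c=manip.camera('wrist')
g=c['color'][60:360,130:330];cv2.imwrite('pics/w5.png',cv2.resize(g,None,fx=2,fy=2,interpolation=cv2.INTER_CUBIC))
```

```text
t 6.63 p [0.5156 0.1655 0.0575] jaw 0.1135 down [ 0.0004  0.0085 -1.    ] F [ 0.2467 -0.1496 -0.543 ] gap 0.3 q [0.3025 0.4286 1.9373 0.0115 0.7729 0.1807]
```

View pics/w5.png

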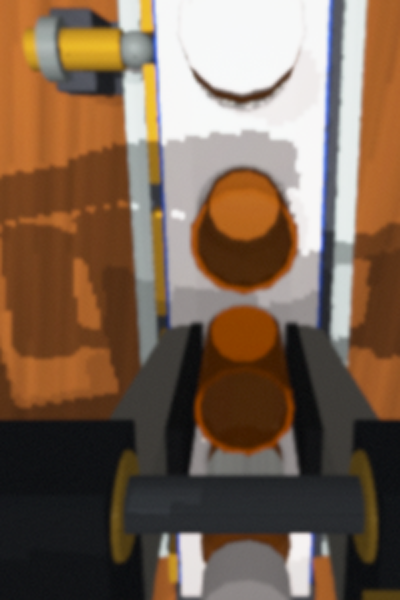

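The vial is gripped upright and centred (gap 27.6 mm), so I'll lift.

>>> jog_arm(
  series=[
    [0,0,0.008,0,0,0],
    [0,0,0.015,0,0,0],
    [0,0,0.025,0,0,0],
    [0,0,0.035,0,0,0],
    [0,0,0.035,0,0,0],
  ],
)

```text
t: 7.1
eef_pos: [0.5103, 0.1638, 0.1744]
ee_rot: [-1.265, 1.136, -1.116]
ft_force: [1.6, 1.2, -0.2]
finger_gap: 0.302
```

>>> jog_arm(
  series=[
    [0,0,0.03,0,0,0],
    [0,0,0.03,0,0,0],
    [0,-0.01,0.02,0,0,0.05],
    [0,-0.03,0.01,0,0,0.1],
    [-0.003,-0.035,0,0,0,0.115],
  ],
)

```text
t: 7.52
eef_pos: [0.5099, 0.0922, 0.2808]
ee_rot: [-1.361, 0.92, -0.914]
ft_force: [0.5, -1.0, -0.2]
finger_gap: 0.302
```

>>> jog_arm(
  series=[
    [-0.003,-0.035,0,0,0,0.115],
    [-0.003,-0.035,0,0,0,0.115],
    [-0.003,-0.035,0,0,0,0.115],
    [-0.003,-0.035,0,0,0,0.115],
    [-0.003,-0.035,0,0,0,0.115],
  ],
)

```text
t: 7.93
eef_pos: [0.4945, -0.08, 0.2871]
ee_rot: [-1.508, 0.472, -0.474]
ft_force: [0.8, -0.3, -0.6]
finger_gap: 0.303
```

>>> jog_arm(
  series=[
    [-0.003,-0.035,0,0,0,0.115],
    [-0.003,-0.035,0,0,0,0.115],
    [-0.003,-0.035,0,0,0,0.115],
    [-0.003,-0.02,0,0,0,0.1],
    [0,0,0,0,0,0],
  ],
)

```text
t: 8.35
eef_pos: [0.4799, -0.211, 0.2911]
ee_rot: [-1.56, 0.116, -0.12]
ft_force: [1.0, -0.1, -0.4]
finger_gap: 0.302
```

Run:
```python
from h import *
st();c=find('wrist',['slot'])
find('wrist',['flap'],c,'boxes_of')
cv2.imwrite('pics/w6.png',c['color'])
```

```text
t 8.35 p [ 0.4799 -0.211   0.2911] jaw 1.4203 down [ 0.0029  0.0075 -1.    ] F [ 0.9881 -0.0808 -0.3763] gap 0.302 q [-0.4225  0.1266  1.7554  0.0084  1.26   -1.8454]
wrist slot 0.85 [ 0.4825 -0.2106  0.1547]
```

View pics/w6.png

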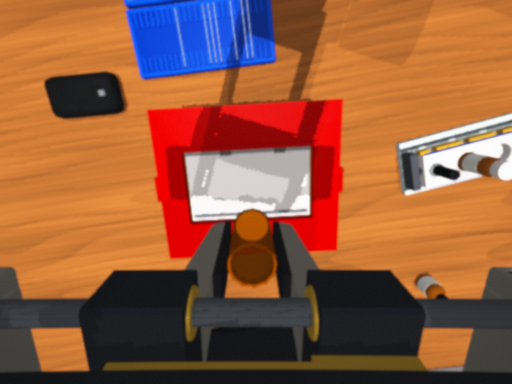

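The wrist view confirms the hinge marks on the robot-side edge (220,152)/(283,148) and the slot centre at about (248,184). I'll descend through the flap.

>>> jog_arm(
  series=[
    [-0.002,0,-0.03,0,0,0.045],
    [0,0,-0.03,0,0,0],
    [0,0,-0.025,0,0,0],
    [0,0,-0.01,0,0,0],
    [0,0,0,0,0,0],
  ],
)

```text
t: 8.92
eef_pos: [0.4806, -0.2006, 0.1959]
ee_rot: [-1.559, 0.085, -0.097]
ft_force: [-0.3, -0.6, 1.0]
finger_gap: 0.297
```

```bash
python3 -c "
from h import *
st()"
```

```text
t 8.92 p [ 0.4806 -0.2006  0.1959] jaw 1.4547 down [ 0.0083  0.0092 -0.9999] F [-0.315  -0.6005  0.9581] gap 0.297 q [-0.4064  0.2092  1.8768  0.0135  1.0517 -1.8677]
```

>>> jog_arm(
  series=[
    [-0.002,-0.006,-0.012,-0.008,0.008,0.01],
    [-0.001,-0.003,-0.014,0,0,0],
    [0,0,-0.014,0,0,0],
    [0,0,-0.014,0,0,0],
    [0,0,-0.012,0,0,0],
  ],
)

```text
t: 9.33
eef_pos: [0.4844, -0.2104, 0.135]
ee_rot: [-1.575, 0.071, -0.091]
ft_force: [1.7, 0.2, 3.3]
finger_gap: 0.301
```

```bash
python3 -c "
from h import *
st()"
```

```text
t 9.33 p [ 0.4844 -0.2104  0.135 ] jaw 1.4676 down [ 0.0122 -0.0061 -0.9999] F [1.7459 0.1873 3.3032] gap 0.301 q [-0.4121  0.2916  1.9239 -0.0009  0.9126 -1.8792]
```

>>> jog_arm(
  series=[
    [-0.005,0,-0.009,0.003,0.01,0],
    [-0.003,0,-0.008,0,0.003,0],
    [-0.001,0,-0.006,0,0,0],
    [0,0,-0.002,0,0,0],
    [0,0,0,0,0,0],
  ],
)

```text
t: 9.75
eef_pos: [0.4786, -0.2115, 0.11]
ee_rot: [-1.575, 0.077, -0.084]
ft_force: [2.8, 0.3, -0.1]
finger_gap: 0.3
```

```bash
python3 -c "
from h import *
st()"
```

```text
t 9.75 p [ 0.4786 -0.2115  0.11  ] jaw 1.4684 down [ 0.0041 -0.0063 -1.    ] F [ 2.7559  0.3302 -0.0541] gap 0.3 q [-0.4161  0.3236  1.9473 -0.0054  0.8645 -1.8811]
```

>>> jog_arm(
  series=[
    [-0.001,0,-0.005,0,0,0],
    [0,0,0,0,0,0],
    [0,0,0,0,0,0],
    [0,0,0,0,0,0],
    [0,0,0,0,0,0],
  ],
  claw=0.6,
)

```text
t: 10.17
eef_pos: [0.4791, -0.212, 0.1061]
ee_rot: [-1.576, 0.075, -0.087]
ft_force: [2.7, 0.9, 0.8]
finger_gap: 0.6
```

>>> jog_arm(
  series=[
    [0,0,0,0,0,0],
    [0,0,0,0,0,0],
    [0,0,0,0,0,0],
    [0,0,0,0,0,0],
    [0,0,0,0,0,0],
  ],
)

```text
t: 10.58
eef_pos: [0.4798, -0.2121, 0.1067]
ee_rot: [-1.577, 0.073, -0.088]
ft_force: [2.5, -0.6, 0.7]
finger_gap: 0.6
```

Run:
```python
from h import *
st();c=manip.camera('wrist')
g=c['color'][90:370,120:400];cv2.imwrite('pics/w7.png',cv2.resize(g,None,fx=2,fy=2,interpolation=cv2.INTER_CUBIC))
```

```text
t 10.58 p [ 0.4798 -0.2121  0.1067] jaw 1.468 down [ 0.009  -0.0078 -0.9999] F [ 2.5276 -0.5943  0.6505] gap 0.6 q [-0.4167  0.3278  1.9505 -0.0046  0.8518 -1.8817]
```

View pics/w7.png

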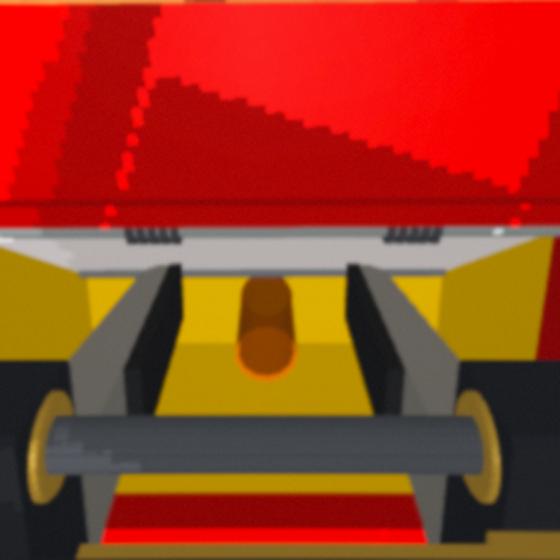

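The vial (dropped) stands on the bin floor, the fingers still hold the flap open. I'll withdraw and fetch the second one.

>>> jog_arm(
  series=[
    [0,0,0.02,0,0,0],
    [0,0,0.035,0,0,0],
    [0,0,0.035,0,0,0],
    [0,0,0.035,0,0,0],
    [0,0.01,0.015,0,0,-0.03],
  ],
)

```text
t: 11.05
eef_pos: [0.4718, -0.2004, 0.2455]
ee_rot: [-1.571, 0.111, -0.097]
ft_force: [0.4, -0.5, -0.4]
finger_gap: 0.602
```

>>> jog_arm(
  series=[
    [0.0024,0.033,0,0,0,-0.105],
    [0.0024,0.033,0,0,0,-0.105],
    [0.0024,0.033,0,0,0,-0.105],
    [0.0024,0.033,0,0,0,-0.105],
    [0.0024,0.033,0,0,0,-0.105],
  ],
  claw=0.65,
)

```text
t: 11.47
eef_pos: [0.4807, -0.035, 0.2498]
ee_rot: [-1.509, 0.546, -0.53]
ft_force: [0.5, -0.4, 0.4]
finger_gap: 0.649
```

>>> jog_arm(
  series=[
    [0.0024,0.033,0,0,0,-0.105],
    [0.0024,0.033,0,0,0,-0.105],
    [0.0024,0.033,0,0,0,-0.105],
    [0.0024,0.033,0,0,0,-0.105],
    [0.0024,0.033,0,0,0,-0.105],
  ],
)

```text
t: 11.88
eef_pos: [0.4861, 0.136, 0.2477]
ee_rot: [-1.359, 0.979, -0.947]
ft_force: [0.9, -1.1, 0.4]
finger_gap: 0.653
```

>>> jog_arm(
  series=[
    [0.0024,0.033,0,0,0,-0.105],
    [0.0024,0.033,0,0,0,-0.105],
    [0.0,0.02,0,0,0,-0.05],
    [0,0,0,0,0,0],
  ],
)

```text
t: 12.22
eef_pos: [0.4865, 0.2292, 0.2454]
ee_rot: [-1.251, 1.192, -1.151]
ft_force: [-0.6, 0.5, 0.2]
finger_gap: 0.648
```

Run:
```python
from h import *
st();find('wrist',['broken_1_c','intact_1_c','handle']);find('top',['broken_1_c','flap'],None,'boxes_of')
```

```text
t 12.22 p [0.4865 0.2292 0.2454] jaw 0.0547 down [-0.0286  0.0054 -0.9996] F [-0.5919  0.5318  0.167 ] gap 0.648 q [0.4264 0.2013 1.7685 0.018  1.1956 0.3649]
wrist broken_1_c 0.8 [0.5096 0.2111 0.0613] 
wrist intact_1_c 0.82 [0.5189 0.1119 0.0724] 
wrist intact_1_c 0.59 [0.5102 0.2108 0.0588] 
wrist intact_1_c 0.29 [0.7622 0.0862 0.0046] 
wrist handle 0.67 [0.5243 0.0748 0.0713] 
wrist handle 0.58 [0.5049 0.259  0.0719] 
top flap 0.69 [ 0.4808 -0.2092  0.1531]
```

>>> jog_arm(
  series=[
    [0.012,-0.009,-0.02,-0.005,-0.028,0.057],
    [0.011,-0.008,-0.03,0,0,0],
    [0,0,-0.03,0,0,0],
    [0,0,-0.02,0,0,0],
    [0,0,-0.01,0,0,0],
  ],
)

```text
t: 12.98
eef_pos: [0.5149, 0.2038, 0.1376]
ee_rot: [-1.249, 1.119, -1.131]
ft_force: [-0.6, -0.5, -0.3]
finger_gap: 0.65
```

```bash
python3 -c "
from h import *
st()"
```

```text
t 12.98 p [0.5149 0.2038 0.1376] jaw 0.1111 down [ 0.0124  0.0028 -0.9999] F [-0.6077 -0.4991 -0.3304] gap 0.65 q [ 0.3754  0.3251  1.8671 -0.0024  0.9368  0.2657]
```

>>> jog_arm(
  series=[
    [-0.003,0.006,-0.006,-0.003,0.01,0],
    [-0.001,0.002,-0.006,0,0,0],
    [0,0,-0.006,0,0,0],
    [0,0,0,0,0,0],
  ],
)

```text
t: 13.32
eef_pos: [0.5103, 0.2108, 0.118]
ee_rot: [-1.26, 1.128, -1.129]
ft_force: [0.1, 0.6, 0.2]
finger_gap: 0.648
```

```bash
python3 -c "
from h import *
st()"
```

```text
t 13.32 p [0.5103 0.2108 0.118 ] jaw 0.1092 down [-0.0006 -0.0014 -1.    ] F [0.1409 0.5904 0.1731] gap 0.648 q [ 0.3897  0.3556  1.8749 -0.0014  0.9122  0.2814]
```

>>> jog_arm(
  series=[
    [0,0.001,-0.012,0,0,0],
    [0,0,-0.012,0,0,0],
    [0,0,-0.012,0,0,0],
    [0,0,-0.012,0,0,0],
    [0,0,-0.008,0,0,0],
  ],
)

```text
t: 13.73
eef_pos: [0.5133, 0.2139, 0.0615]
ee_rot: [-1.253, 1.123, -1.13]
ft_force: [-0.0, -0.7, 0.0]
finger_gap: 0.646
```

>>> jog_arm(
  series=[
    [0,0,0,0,0,0],
    [0,0,0,0,0,0],
  ],
)

```text
t: 13.9
eef_pos: [0.512, 0.2135, 0.0591]
ee_rot: [-1.256, 1.124, -1.129]
ft_force: [0.2, -0.1, 0.6]
finger_gap: 0.649
```

```bash
python3 -c "
from h import *
st()"
```

```text
t 13.9 p [0.512  0.2135 0.0591] jaw 0.1109 down [ 0.0047  0.0007 -1.    ] F [ 0.1666 -0.0512  0.5528] gap 0.649 q [ 0.393   0.4414  1.9091 -0.0016  0.7864  0.2833]
```

>>> jog_arm(
  series=[
    [-0.0015,0,-0.001,0,0.003,0],
    [0,0,0,0,0,0],
    [0,0,0,0,0,0],
    [0,0,0,0,0,0],
  ],
  claw=0.38,
)

```text
t: 14.23
eef_pos: [0.5112, 0.2139, 0.0592]
ee_rot: [-1.256, 1.125, -1.128]
ft_force: [0.1, 0.0, 0.0]
finger_gap: 0.388
```

>>> jog_arm(
  series=[
    [0,0,0,0,0,0],
    [0,0,0,0,0,0],
    [0,0,0,0,0,0],
    [0,0,0,0,0,0],
  ],
  claw=0.1,
)

```text
t: 14.57
eef_pos: [0.5111, 0.2139, 0.0601]
ee_rot: [-1.256, 1.125, -1.128]
ft_force: [-0.9, -0.0, 0.2]
finger_gap: 0.303
```

>>> jog_arm(
  series=[
    [0,0,0.008,0,0,0],
    [0,0,0.015,0,0,0],
    [0,0,0.025,0,0,0],
    [0,0,0.035,0,0,0],
    [0,0,0.035,0,0,0],
  ],
)

```text
t: 14.98
eef_pos: [0.5063, 0.2117, 0.1768]
ee_rot: [-1.268, 1.132, -1.125]
ft_force: [1.2, -0.2, 0.3]
finger_gap: 0.304
```

Run:
```python
from h import *
st();find('top',['broken_1_c','intact_1_c','handle']);find('wrist',['broken_1_c'])
```

```text
t 14.98 p [0.5063 0.2117 0.1768] jaw 0.1109 down [-0.0081 -0.0033 -1.    ] F [ 1.1816 -0.2133  0.3469] gap 0.304 q [0.3933 0.281  1.828  0.     1.0413 0.2824]
top broken_1_c 0.45 [ 0.2879 -0.315   0.0028] 
top broken_1_c 0.16 [ 0.3403 -0.4434  0.0005] 
top intact_1_c 0.42 [0.5266 0.117  0.0791] 
top handle 0.93 [0.5316 0.0729 0.0679] 
wrist broken_1_c 0.77 [0.5039 0.2074 0.1795]
```

>>> jog_arm(
  series=[
    [0,0,0.03,0,0,0],
    [0,0,0.03,0,0,0],
    [0,-0.01,0.02,0,0,0.05],
    [0,-0.03,0.01,0,0,0.1],
    [-0.002,-0.035,0,0,0,0.115],
  ],
)

```text
t: 15.7
eef_pos: [0.4996, 0.1374, 0.2591]
ee_rot: [-1.391, 0.93, -0.916]
ft_force: [1.0, -0.5, 0.1]
finger_gap: 0.301
```

>>> jog_arm(
  series=[
    [-0.002,-0.035,0,0,0,0.115],
    [-0.002,-0.035,0,0,0,0.115],
    [-0.002,-0.035,0,0,0,0.115],
    [-0.002,-0.035,0,0,0,0.115],
    [-0.002,-0.035,0,0,0,0.115],
  ],
)

```text
t: 16.12
eef_pos: [0.4857, -0.039, 0.253]
ee_rot: [-1.55, 0.475, -0.458]
ft_force: [0.6, -0.3, -0.8]
finger_gap: 0.299
```

>>> jog_arm(
  series=[
    [-0.002,-0.035,0,0,0,0.115],
    [-0.002,-0.035,0,0,0,0.115],
    [-0.002,-0.035,0,0,0,0.115],
    [-0.002,-0.035,0,0,0,0.13],
    [0,0,0,0,0,0],
  ],
)

```text
t: 16.53
eef_pos: [0.4726, -0.1819, 0.2455]
ee_rot: [-1.601, 0.109, -0.085]
ft_force: [0.4, 0.9, 0.5]
finger_gap: 0.302
```

```bash
python3 -c "
from h import *
st();find('wrist',['slot'])"
```

```text
t 16.53 p [ 0.4726 -0.1819  0.2455] jaw 1.4479 down [-0.0176 -0.0316 -0.9993] F [0.3608 0.8587 0.4844] gap 0.302 q [-0.345   0.1396  1.8439 -0.0389  1.1641 -1.7771]
wrist slot 0.89 [ 0.4812 -0.2122  0.1533]
```

>>> jog_arm(
  series=[
    [0.004,-0.002,-0.012,0.03,-0.017,0.02],
    [0.003,0,-0.02,0,0,0],
    [0,0,-0.015,0,0,0],
    [0,0,0,0,0,0],
  ],
)

```text
t: 16.97
eef_pos: [0.4794, -0.176, 0.1946]
ee_rot: [-1.564, 0.098, -0.093]
ft_force: [-0.4, 0.5, 0.3]
finger_gap: 0.302
```

```bash
python3 -c "
from h import *
st()"
```

```text
t 16.97 p [ 0.4794 -0.176   0.1946] jaw 1.449 down [-0.0033  0.0052 -1.    ] F [-0.3872  0.5096  0.3016] gap 0.302 q [-0.3574  0.2001  1.8918  0.0042  1.0546 -1.8086]
```

>>> jog_arm(
  series=[
    [0,-0.005,-0.012,-0.004,-0.003,0.018],
    [0,-0.002,-0.014,0,0,0],
    [-0.001,0,-0.014,0,0,0],
    [-0.001,0,-0.014,0,0,0],
    [-0.001,0,-0.01,0,0,0],
  ],
)

```text
t: 17.38
eef_pos: [0.4811, -0.1784, 0.1322]
ee_rot: [-1.568, 0.079, -0.087]
ft_force: [2.8, -0.4, 2.7]
finger_gap: 0.299
```

```bash
python3 -c "
from h import *
st()"
```

```text
t 17.38 p [ 0.4811 -0.1784  0.1322] jaw 1.4649 down [ 0.0054  0.0005 -1.    ] F [ 2.829  -0.3895  2.6563] gap 0.299 q [-0.3597  0.2783  1.9507  0.0031  0.9076 -1.8266]
```

>>> jog_arm(
  series=[
    [-0.002,-0.004,-0.009,0,0.004,0],
    [0,-0.001,-0.009,0,0,0],
    [0,0,-0.007,0,0,0],
    [0,0,-0.003,0,0,0],
    [0,0,0,0,0,0],
  ],
)

```text
t: 17.8
eef_pos: [0.4806, -0.1819, 0.1019]
ee_rot: [-1.568, 0.081, -0.085]
ft_force: [3.1, -1.2, -1.4]
finger_gap: 0.303
```

```bash
python3 -c "
from h import *
st()"
```

```text
t 17.8 p [ 0.4806 -0.1819  0.1019] jaw 1.4647 down [ 0.0025  0.0007 -1.    ] F [ 3.0948 -1.1846 -1.3743] gap 0.303 q [-0.3658  0.325   1.9693  0.0021  0.8452 -1.8319]
```

>>> jog_arm(
  series=[
    [0,0,0,0,0,0],
    [0,0,0,0,0,0],
    [0,0,0,0,0,0],
    [0,0,0,0,0,0],
    [0,0,0,0,0,0],
  ],
  claw=0.44,
)

```text
t: 18.22
eef_pos: [0.482, -0.1817, 0.103]
ee_rot: [-1.568, 0.08, -0.088]
ft_force: [3.0, 0.9, -1.1]
finger_gap: 0.441
```

>>> jog_arm(
  series=[
    [0,0,0,0,0,0],
    [0,0,0,0,0,0],
    [0,0,0,0,0,0],
    [0,0,0,0,0,0],
    [0,0,0,0,0,0],
  ],
)

```text
t: 18.63
eef_pos: [0.4828, -0.1819, 0.1037]
ee_rot: [-1.568, 0.079, -0.09]
ft_force: [2.9, 1.4, 0.6]
finger_gap: 0.441
```

Run:
```python
from h import *
st();c=manip.camera('wrist')
g=c['color'][90:370,120:400];cv2.imwrite('pics/w8.png',cv2.resize(g,None,fx=2,fy=2,interpolation=cv2.INTER_CUBIC))
```

```text
t 18.63 p [ 0.4828 -0.1819  0.1037] jaw 1.4637 down [ 0.0069  0.0005 -1.    ] F [2.9197 1.3939 0.6124] gap 0.441 q [-0.3653  0.323   1.967   0.004   0.8453 -1.8315]
```

View pics/w8.png

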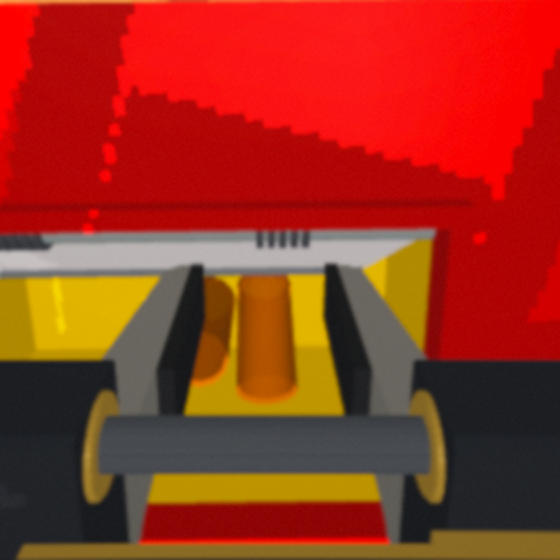

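The second vial is down beside the first. I'll withdraw and go to the handle.

>>> jog_arm(
  series=[
    [0,0,0.02,0,0,0],
    [0,0,0.035,0,0,0],
    [0,0,0.035,0,0,0],
    [0,0,0.035,0,0,0],
    [0,0.005,0.01,0,0,-0.03],
  ],
)

```text
t: 19.1
eef_pos: [0.4748, -0.1758, 0.2385]
ee_rot: [-1.564, 0.116, -0.099]
ft_force: [0.9, -0.3, -0.1]
finger_gap: 0.44
```

>>> jog_arm(
  series=[
    [0.004,0.021,0,0,0,-0.113],
    [0.004,0.021,0,0,0,-0.113],
    [0.004,0.021,0,0,0,-0.113],
    [0.004,0.021,0,0,0,-0.113],
    [0.004,0.021,0,0,0,-0.113],
  ],
  claw=0.6,
)

```text
t: 19.52
eef_pos: [0.4911, -0.0713, 0.2421]
ee_rot: [-1.493, 0.581, -0.561]
ft_force: [0.3, 0.6, -0.3]
finger_gap: 0.596
```

>>> jog_arm(
  series=[
    [0.004,0.021,0,0,0,-0.113],
    [0.004,0.021,0,0,0,-0.113],
    [0.004,0.021,0,0,0,-0.113],
    [0.004,0.021,0,0,0,-0.113],
    [0.004,0.021,0,0,0,-0.113],
  ],
)

```text
t: 19.93
eef_pos: [0.5052, 0.0372, 0.2398]
ee_rot: [-1.319, 1.044, -1.008]
ft_force: [0.4, -1.0, 0.4]
finger_gap: 0.598
```

>>> jog_arm(
  series=[
    [0.004,0.015,0,0,0,-0.1],
    [0.004,0.01,0,0,0,-0.05],
    [0,0,0,0,0,0],
  ],
)

```text
t: 20.18
eef_pos: [0.5103, 0.0655, 0.2382]
ee_rot: [-1.255, 1.17, -1.126]
ft_force: [0.2, 0.8, -0.3]
finger_gap: 0.599
```

Run:
```python
from h import *
st();find('wrist',['handle','intact_1_c','broken_1_c','rail']);find('top',['handle','intact_1_c','broken_1_c','rail'])
c=find('scene',['handle','broken_1_c','slot']);cv2.imwrite('pics/s2.png',cv2.resize(c['color'][110:320,170:410],None,fx=3,fy=2.8))
```

```text
t 20.18 p [0.5103 0.0655 0.2382] jaw 0.0844 down [-0.0242  0.0123 -0.9996] F [ 0.2191  0.7917 -0.3375] gap 0.599 q [0.1144 0.1698 1.8244 0.0162 1.17   0.0236]
wrist handle 0.89 [0.5229 0.0711 0.0719] 
wrist intact_1_c 0.58 [0.5197 0.1125 0.071 ] 
wrist rail 0.67 [ 0.5104  0.2242 -0.0022] 
wrist rail 0.33 [0.5182 0.1129 0.0746] 
top rail 0.59 [0.5122 0.2288 0.0003] 
scene handle 0.58 [0.523  0.0688 0.0698] 
scene handle 0.58 [ 0.4843 -0.2157  0.1541] 
scene broken_1_c 0.23 [0.5067 0.2548 0.0708] 
scene slot 0.98 [ 0.4817 -0.2175  0.1553] 
scene slot 0.66 [0.5218 0.1115 0.0761] 
scene slot 0.64 [ 0.34   -0.4395  0.0002] 
scene slot 0.51 [0.3284 0.4192 0.0036]
```

>>> jog_arm(
  series=[
    [0.008,0.003,-0.02,-0.012,-0.024,0.026],
    [0.006,0.003,-0.03,0,0,0],
    [0,0,-0.03,0,0,0],
    [0,0,-0.02,0,0,0],
    [0,0,-0.01,0,0,0],
  ],
)

```text
t: 21.3
eef_pos: [0.5288, 0.0708, 0.1292]
ee_rot: [-1.251, 1.116, -1.132]
ft_force: [-1.0, 0.2, -0.4]
finger_gap: 0.601
```

```bash
python3 -c "
from h import *
st()"
```

```text
t 21.3 p [0.5288 0.0708 0.1292] jaw 0.1131 down [ 0.0131  0.001  -0.9999] F [-1.007   0.1904 -0.3933] gap 0.601 q [ 0.1308  0.3073  1.9167 -0.0009  0.9045  0.0182]
```

>>> jog_arm(
  series=[
    [-0.002,0.001,-0.01,-0.001,0.012,0],
    [-0.001,0,-0.014,0,0,0],
    [-0.001,0,-0.014,0,0,0],
    [0,0,-0.014,0,0,0],
    [0,0,-0.01,0,0,0],
  ],
)

```text
t: 21.72
eef_pos: [0.5259, 0.0722, 0.0656]
ee_rot: [-1.26, 1.125, -1.125]
ft_force: [-0.8, 0.7, 0.8]
finger_gap: 0.602
```

>>> jog_arm(
  series=[
    [0,0,-0.006,0,0,0],
    [0,0,0,0,0,0],
    [0,0,0,0,0,0],
  ],
)

```text
t: 21.97
eef_pos: [0.5257, 0.0723, 0.0583]
ee_rot: [-1.262, 1.127, -1.124]
ft_force: [0.9, 0.2, 0.2]
finger_gap: 0.604
```

```bash
python3 -c "
from h import *
st()"
```

```text
t 21.97 p [0.5257 0.0723 0.0583] jaw 0.1133 down [-0.002  -0.0002 -1.    ] F [0.9399 0.2243 0.211 ] gap 0.604 q [0.1338 0.4162 1.9565 0.0002 0.7708 0.0204]
```

>>> jog_arm(
  series=[
    [0,0,0,0,0,0],
    [0,0,0,0,0,0],
    [0,0,0,0,0,0],
    [0,0,0,0,0,0],
    [0,0,0,0,0,0],
  ],
  claw=0.05,
  squeeze=20,
)

```text
t: 22.38
eef_pos: [0.5276, 0.0725, 0.061]
ee_rot: [-1.259, 1.124, -1.126]
ft_force: [-0.2, 0.3, 0.2]
finger_gap: 0.261
```

>>> jog_arm(
  series=[
    [0,0,0,0,0,0],
    [0,0,0,0,0,0],
    [0,0,0,0,0,0],
  ],
)

```text
t: 22.63
eef_pos: [0.5267, 0.0724, 0.0613]
ee_rot: [-1.26, 1.125, -1.126]
ft_force: [1.1, 0.6, -1.8]
finger_gap: 0.166
```

```bash
python3 -c "
from h import *
st()"
```

```text
t 22.63 p [0.5267 0.0724 0.0613] jaw 0.1131 down [ 0.0006  0.0003 -1.    ] F [ 1.0992  0.5566 -1.7649] gap 0.166 q [0.1337 0.4115 1.9549 0.0003 0.7746 0.0204]
```

>>> jog_arm(
  series=[
    [-0.0011,0.01,0,0,0,0],
    [-0.0011,0.01,0,0,0,0],
    [-0.0009,0.008,0,0,0,0],
    [0,0,0,0,0,0],
  ],
)

```text
t: 22.97
eef_pos: [0.5236, 0.0982, 0.0612]
ee_rot: [-1.263, 1.123, -1.128]
ft_force: [-1.3, 3.9, -0.1]
finger_gap: 0.171
```

```bash
python3 -c "
from h import *
st()"
```

```text
t 22.97 p [0.5236 0.0982 0.0612] jaw 0.1135 down [ 0.0007 -0.0041 -1.    ] F [-1.2838  3.8553 -0.1426] gap 0.171 q [ 0.1854  0.4132  1.952  -0.006   0.7765  0.0762]
```

>>> jog_arm(
  series=[
    [-0.0009,0.008,0,0,0,0],
    [-0.0007,0.007,0,0,0,0],
    [-0.0004,0.004,0,0.002,0,0],
    [0,0,0,0,0,0],
  ],
)

```text
t: 23.3
eef_pos: [0.5213, 0.1174, 0.0612]
ee_rot: [-1.263, 1.123, -1.127]
ft_force: [-2.4, 7.4, -0.5]
finger_gap: 0.165
```

```bash
python3 -c "
from h import *
st();find('wrist',['handle','intact_1_c','carrier']);find('scene',['handle','intact_1_c'])"
```

```text
t 23.3 p [0.5213 0.1174 0.0612] jaw 0.114 down [ 0.0003 -0.0032 -1.    ] F [-2.4039  7.4281 -0.4733] gap 0.165 q [ 0.2208  0.4154  1.9482 -0.0045  0.7784  0.1099]
wrist handle 0.71 [0.5229 0.1178 0.074 ] 
wrist handle 0.16 [0.7615 0.0836 0.0064] 
wrist intact_1_c 0.91 [0.5158 0.1578 0.0754] Traceback (most recent call last):
  File "<string>", line 3, in <module>
    st();find('wrist',['handle','intact_1_c','carrier']);find('scene',['handle','intact_1_c'])
         ~~~~^^^^^^^^^^^^^^^^^^^^^^^^^^^^^^^^^^^^^^^^^^^
  File "h.py", line 7, in find
    for d in getattr(manip,fn)(cam,n)[:4]:
             ~~~~~~~~~~~~~~~~~^^^^^^^
ValueError: it knows: broken_1, broken_2, handle, intact_1, intact_2, marker, mouse, oil_bottle, petri_dishes, rail, slide_box, slide_tray, slot
```

>>> jog_arm(
  series=[
    [-0.0003,0.0025,0,0,0,0],
    [0,0,0,0,0,0],
    [0,0,0,0,0,0],
  ],
)

```text
t: 23.7
eef_pos: [0.5209, 0.1208, 0.0612]
ee_rot: [-1.262, 1.124, -1.126]
ft_force: [-0.5, -0.5, 0.8]
finger_gap: 0.171
```

```bash
python3 -c "
from h import *
st()"
```

```text
t 23.7 p [0.5209 0.1208 0.0612] jaw 0.1136 down [ 0.0002 -0.0013 -1.    ] F [-0.478  -0.4533  0.8331] gap 0.171 q [ 0.2259  0.4157  1.9476 -0.0018  0.7783  0.1136]
```

Travel is 48.7 mm with the axial force near zero, so it's in the detent. I'll release, let it centre, and lift straight up.

>>> jog_arm(
  series=[
    [0,0,0,0,0,0],
    [0,0,0,0,0,0],
    [0,0,0,0,0,0],
    [0,0,0,0,0,0],
    [0,0,0,0,0,0],
  ],
  claw=0.55,
)

```text
t: 24.12
eef_pos: [0.5222, 0.1205, 0.0615]
ee_rot: [-1.259, 1.123, -1.127]
ft_force: [0.5, -0.1, -0.6]
finger_gap: 0.506
```

>>> jog_arm(
  series=[
    [0,0,0.01,0,0,0],
    [0,0,0.02,0,0,0],
    [0,0,0.03,0,0,0],
    [0,0,0.035,0,0,0],
    [0,0,0.035,0,0,0],
  ],
)

```text
t: 24.53
eef_pos: [0.5162, 0.1189, 0.191]
ee_rot: [-1.271, 1.133, -1.123]
ft_force: [0.9, -0.5, 0.8]
finger_gap: 0.549
```

>>> jog_arm(
  series=[
    [0,-0.03,0.03,0,0,0],
    [0,-0.035,0.01,0,0,0],
    [0,-0.035,0,0,0,0],
    [0,-0.02,0,0,0,0],
    [0,0,0,0,0,0],
  ],
)

```text
t: 24.95
eef_pos: [0.5206, -0.002, 0.246]
ee_rot: [-1.259, 1.115, -1.128]
ft_force: [-0.1, 0.4, 0.4]
finger_gap: 0.552
```

Run:
```python
from h import *
st()
for c in ['wrist','scene','top']:
    im=find(c,['handle','intact_1_c','broken_1_c','slot','slide_box_c','oil_bottle','petri_dishes','slide_tray'])
    if c!='top':continue
    find('top',['flap'],im,'boxes_of')
    # flap white area (shut?) and carrier caps
    g=im['color'][170:240,290:370];m=(g.min(2)>170);print('white px',m.sum())
old=cv2.imread('pics/top.png')[170:240,290:370];print('before',(old.min(2)>170).sum(), 'mean diff',np.abs(old.astype(int)-g).mean())
```

```text
t 24.95 p [ 0.5206 -0.002   0.246 ] jaw 0.1177 down [ 0.008  -0.0027 -1.    ] F [-0.0777  0.399   0.3923] gap 0.552 q [-0.005   0.1543  1.8248 -0.0029  1.1545 -0.1215]
wrist handle 0.59 [0.5182 0.1209 0.0711] 
wrist intact_1_c 0.91 [0.5143 0.1612 0.0746] 
wrist slot 0.77 [ 0.4845 -0.2108  0.1542] 
wrist slot 0.51 [ 0.7703 -0.0241 -0.0045] 
wrist slide_box_c 0.32 [0.7577 0.0842 0.0027] 
wrist oil_bottle 0.58 [0.76   0.0848 0.0036] 
wrist petri_dishes 0.8 [ 0.7702 -0.0232 -0.0018] 
wrist slide_tray 0.6 [0.5224 0.1195 0.0754] 
scene handle 0.97 [0.5221 0.1187 0.0705] 
scene intact_1_c 0.54 [0.5151 0.1606 0.0759] 
scene broken_1_c 0.27 [0.5152 0.1614 0.0735] 
scene slot 0.84 [ 0.4805 -0.2166  0.1544] 
scene slot 0.5 [0.3261 0.4186 0.0034] 
scene slide_box_c 0.96 [ 0.2856 -0.3162  0.0027] 
scene oil_bottle 0.57 [0.7613 0.079  0.0016] 
scene slide_tray 0.87 [0.2918 0.2609 0.0003] 
top handle 0.71 [0.5258 0.1183 0.0687] 
top handle 0.67 [ 0.2901 -0.3146  0.0009] 
top intact_1_c 0.41 [0.5174 0.1647 0.0764] 
top slide_box_c 0.91 [ 0.2881 -0.3125 -0.0028] 
top oil_bottle 0.5 [0.7609 0.0846 0.0029] 
top petri_dishes 0.8 [ 0.7734 -0.024  -0.0001] 
top slide_tray 0.57 [0.2961 0.2679 0.0029] 
top flap 0.61 [ 0.4799 -0.2077  0.1524] 
white px 1010
before 1072 mean diff 11.174404761904762
```

Run:
```python
from h import *
c=manip.camera('scene');o=cv2.imread('pics/scene.png');n=c['color']
f=lambda i:((cv2.cvtColor(i,cv2.COLOR_BGR2HSV)[...,1]<60)&(i.max(2)>120))[120:170,190:255]
print('flap px before/after',f(o).sum(),f(n).sum(),'IoU',(f(o)&f(n)).sum()/(f(o)|f(n)).sum())
K=np.array([[c['fx'],0,c['cx']],[0,c['fy'],c['cy']],[0,0,1.]])
P=lambda X:cv2.projectPoints(np.array(X,float).reshape(-1,1,3),cv2.Rodrigues(np.array(c['R']))[0],np.array(c['t']),K,np.array(c['D']))[0].reshape(-1,2)
h=np.array([.526,.072]);u=np.array([-.11,.994])
for nm,d in [('last',46),('lead',190)]:
  for img,tr in [(o,0),(n,48)]:
    a,b=P([[*(h+u*(d+tr)/1000),.115]])[0];x,y=int(a),int(b)
    p=img[y-9:y+10,x-9:x+10];m=(p.min(2)>165)
    yy,xx=np.nonzero(m);print(nm,tr,'pred',a,b,'white centroid',xx.mean()+x-9,yy.mean()+y-9,m.sum())
```

```text
flap px before/after 684 465 IoU 0.6652173913043479
last 0 pred 282.6090313654791 218.40966582972337 white centroid 278.7241379310345 220.17241379310346 87
last 48 pred 296.2594242659617 227.24103803594517 white centroid 293.06666666666666 228.56666666666666 90
lead 0 pred 325.5506656750839 246.19495986541338 white centroid 322.7888888888889 247.0 90
lead 48 pred 341.3018858449416 256.38924930055595 white centroid 339.4047619047619 256.2142857142857 84
```

Run:
```python
from h import *
c=manip.camera('scene');o=cv2.imread('pics/scene.png');n=c['color']
for r in range(128,168,3): print(r,' '.join('%3d/%3d'%(o[r,k].min(),n[r,k].min()) for k in range(196,252,4)))
for k in [(140,210),(146,220),(150,230),(155,232)]: print(k,o[k],n[k])
```

```text
128  76/ 78  77/ 79  48/ 49  44/ 48  46/ 44  44/ 44  48/ 43  47/ 45  49/ 44  55/ 56  78/ 82  68/ 52  63/ 52  64/ 52
131  76/ 79  62/ 64  43/ 44  45/ 45  45/ 45  63/ 61  71/ 70  48/ 44  48/ 46  49/ 52  63/ 60  80/ 60  84/ 58  83/ 50
134  50/ 52  43/ 41  47/ 40  45/ 44 193/196 218/220 201/204  50/ 56  49/ 60  50/ 57  50/ 56  82/ 59  70/ 71  65/ 66
137  43/ 42  43/ 43 121/122 218/221 217/220 217/221 217/125 118/ 73  50/ 66  50/ 66  52/ 57  49/ 66  69/ 59  65/ 63
140  44/ 41 167/171 218/220 217/221 218/221 218/220 217/ 60 218/ 72 162/ 67  52/ 65  51/ 66  51/ 64  49/ 62  68/ 53
143  43/ 42  52/ 51 161/163 218/220 217/220 218/221 217/ 76 218/ 54 217/ 71 160/ 66  52/ 65  53/ 64  51/ 57  51/ 52
146  43/ 43  44/ 42  89/ 90 201/203 217/220 217/220 218/216 218/ 85 218/ 54 218/ 70  82/ 68  51/ 64  50/ 55  50/ 61
149  45/ 43  45/ 44  44/ 43 161/163 210/213 217/219 218/220 217/ 86 217/ 89 218/ 58 214/ 54  95/ 59  52/ 74  51/ 59
152  43/ 43  45/ 43  46/ 44  45/ 43 169/171 217/220 217/220 218/187 218/ 88 217/ 89 217/ 72 117/ 88  50/ 72  51/ 54
155  43/ 43  46/ 42  46/ 43  48/ 45  47/ 43 149/150 216/220 217/220 217/217 199/ 88  50/ 84  51/ 89  51/ 88  51/ 87
158  38/ 37  43/ 43  44/ 41  48/ 44  49/ 43  70/ 68 174/178 217/220 117/117  48/ 44  50/ 84  51/ 90  50/ 88  48/ 88
161  58/ 58  42/ 40  46/ 42  46/ 43  46/ 42  47/ 45 125/128  48/ 44  49/ 43  50/ 43  49/ 45  50/ 59  47/ 88  45/ 88
164  65/ 65  37/ 32  45/ 43  45/ 43  45/ 44  48/ 44  47/ 41  49/ 43  49/ 44  51/ 45  50/ 43  48/ 42  44/ 87  45/ 87
167 136/138  79/ 79  37/ 35  48/ 43  47/ 41  47/ 44  48/ 44  48/ 42  48/ 43  45/ 40  47/ 41  47/ 41  42/ 86  44/ 87
(140, 210) [218 217 230] [221 220 233]
(146, 220) [218 218 231] [216 216 228]
(150, 230) [218 218 230] [ 89  94 110]
(155, 232) [199 199 224] [ 88  94 109]
```

The missing part is the grey arm in front of the camera. Where the flap is visible it matches the original shut flap pixel for pixel. Handing in.

```bash
python3 -c "
from bench import manip
print(manip.finish_job())"
```

```text
the job is handed in; nothing more can be done
None
```

I posted both broken vials through the flap and then slid the carrier one stop towards the reader. I handed the job in at about 25 s of the 72 s allowed.

**Vials:** In both cases I held the flap open until the wrist camera showed the glass down inside the bin. The first close on the first vial was too high and off-centre and tilted it in its pocket. I opened, re-centred lower, and it came upright and lifted out cleanly.

**Carrier:** I pulled the handle 48.7 mm. The axial force peaked at 7.4 N, pulling the gripper forwards, and then fell to about zero, which fits the ball clicking in. After I let go, the networks placed the handle about 46 to 48 mm further along than at the start. Both intact caps moved by about the 48 mm predicted and still stand in their pockets.

**Flap:** The visible part matched the original shut picture to within a few grey levels. The arm hid about a third of it from the scene camera. The overlap with the first picture was 0.67, and I put the rest down to the grey arm in front of it.

**Other checks:**
- **Neighbouring objects:** the slide box, slide tray, oil bottle and petri dishes were found where they began.
- **Not re-checked:** I did not look again for the mouse or the marker at the end.
- **Disagreeing report:** one weak detection (0.27) called the intact vial at the trailing end broken. It is in the intact vial's place, so I took it as false.
- **Picture limit:** my last saved scene picture could not be viewed because the limit of 12 had been reached, so the final checks are numeric only.

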